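# Snap the micro-tube rotor onto a mini centrifuge

## Robot

A 6-joint arm with a two-finger parallel gripper is mounted at the origin on a cart in front of the work surface, level with it; the furniture and walls round the work are solid. World frame = base frame: x ahead of the robot, y to its left, z up, the work surface at z = 0. Lengths are in mm, angles in rad, forces in N, time in s.
With the tool pointing down it reaches from about 275 to 725 mm from the base axis. Payload 5.6 kg.
Tool frame: the origin (TCP) lies at the very end of the fingers, on their centre line; the grasp point (between the pads) lies 19 mm behind it; z points along the fingers, y is the line along which they close (so a half turn about z gives the same grasp; the last joint's range is limited). The gripper opens to 85 mm and grips with 20 to 120 N. Pads are 22 mm wide; open, the fingers measure 114 mm over their backs; the gripper's body (76 mm by 85 mm) begins 54 mm behind the grasp point. The pads swing forward as they close: fully open they stand 13 mm farther back than shut.
Start: joints at [-1.003, 0.255, 0.108, 0, -1.424, -0.285], TCP at [153.495, -528.14, 231.283] pointing down, gripper open.
Joint ranges: [-2.95, 2.95], [-1.21, 1.97], [-1.09, 1.5], [-2.87, 1.71], [-2.94, -0.07], [-3.05, 3.05]. Speed limits (rad/s): [2.57, 2.57, 3.14, 3.14, 3.14, 3.14].

## Interface

Orientations are given as [roll, pitch, yaw] about the fixed x, y, z axes, in that order (R = Rz(yaw) Ry(pitch) Rx(roll)).
In Python, from cell import ctrl gives the robot as it stands.
- The arm moves only by the shell command python3 -m inch 'ROWS' [FORCE]. ROWS is JSON, a list of rows, each a list of 7 numbers: the turn, a rotation vector about the tool's x, y, z in rad, then the shift along the tool's x, y, z in m, then the finger opening in m, from 0 to 0.0854. A call has 1 to 8 rows; each row shifts and turns the commanded pose from where the row before left it, along the tool's axes as they then stand; what a row does not reach is not made up. A row lasts 1/8 s, in which the tool goes at most 62.5 mm and 10.7 degrees, less where a joint would pass 70% of its speed; a pose out of reach is approached as far as the arm can. A call is refused whole if a number of a shift passes 0.0625 or a number of a turn 0.188, either way. A call with a gripper value outside its range is refused whole. The fingers move at their own pace and stop on an object; FORCE is the grip in N (left out, the last holds). Time passes only in rows, so rows that do not move let the fingers close. It gives the time, the measured TCP pose, the force, the opening and the grip force at its end, in the units of the state.
- ctrl.observe(): the state, without advancing time (a new reading comes with each control period).
- ctrl.snapshot(name): name is "scene" or "top"; returns the picture (420x560x3 uint8, red, green, blue); there is no depth.
- ctrl.camera_info(name): a dict with "camera_matrix" (3x3 intrinsics, pixels), "extrinsics" (4x4, takes a point from world to camera coordinates). Camera axes: x right, y up, looking along -z (the intrinsics and any distortion apply to the point x, -y, -z); pixel columns grow to the right and rows downward; lengths in mm; the calibration is good to about 2 mm. A picture is of the moment at which its call begins. camera_info takes no time and is no camera call.
- ctrl.finish_job(): hands the job in; it is judged then, once.
The state is a dict: "time_s": time; "joint_pos": joint angles; "joint_velocities": joint speeds; "joint_efforts": joint torques, N m; "eef_pos": TCP position; "orientation": TCP orientation; "force": force on the tool from outside, world axes, zero at the start; "moment": the same for the moment, N m; "grip_width": opening from 0.0 (shut) to 1.0 (fully open); "grasp_force": force on a finger pad.
Only numpy, scipy, OpenCV 4.12 (cv2) and the standard library are available. Lean on these libraries where they do the work, as an engineer would, in place of code of your own. Each camera call takes 0.05 s, during which the arm holds its last target. There are 200 camera calls.

## Task

Fit the round blue rotor to the mini centrifuge: set it over the spindle in the open bowl and press it straight down until it snaps over the spindle's barbs and sits fully home. Do not let go or ease off: finish while you are still pressing the seated rotor down firmly, with 10 N or so. Leave the grey strip rotor, the orange tube block, the red-capped marker and the timer where they are.

Things in the scene. Friction and masses are not known exactly. Their poses are not given: they have to be found in the camera images.
- rotor_mid (a point): middle (half-way up, on the axis) of the loose round blue eight-place rotor, 90 g, standing upright on the bench in front of the tanks; z is its axis, up. 62 mm high, so underside and top lie 31 mm below and above this point. Its lower 28 mm is a cone, 82 mm across at the bottom; its yaw does not matter.
- rotor_grip (a point): grip point of the same rotor, on its axis 50 mm above its underside: the round ribbed hub, 27 mm across, rises clear of the cone from 29 to 62 mm. Grip it from above here, so that fingertips stay off the cone. Through the hub runs an open bore: mouth 26 mm wide at the underside, 17 mm from 5 mm up, with a snap lip 12 mm wide between 36 and 40 mm up (tapered below).
- spindle_seat (a point): centre of the flat top of the motor boss, 36 mm across, in the bowl of the mini centrifuge, 42 mm above the bench; z up along the spindle, x towards the lid's hinge. The rotor's underside rests here when fully home. The white round housing is fixed, 148 mm across; the bowl is 100 mm wide, its rim 22 mm above this point; the clear lid stands open at the back, leaning away.
- spindle_tip (a point): top of the upright spindle, 53 mm above the boss: a steel pin 4 mm thick among three springy white prongs with barbs 15 mm across, 10 mm below this tip. The rotor slides down freely until its lip meets the barbs, its underside then 10 mm above the boss; from there the force climbs to 9 to 16 N, drops suddenly as the lip passes, and the rotor goes down to rest hard on the boss.
- strip_mid (a point): middle (half-way up, 31 mm above its underside) of the loose grey strip rotor: the same hub with two straight bars with eight small holes each instead of a cone; 78 mm long, 80 mm wide, 62 mm high; stands in front of the tanks. Not to be used: leave it.
- block: orange tube block, 66x104x26 mm, on the left of the bench; origin under its centre. Leave it.
- pen_red: marker with a red cap, 134 mm long, 12 mm thick, lying on the bench at the left; origin under its centre. Leave it.
- clock: small white timer, 64x66x19 mm, lying at the right front of the bench; origin under its centre. Leave it.

How it is judged (in metres and radians):
On the way, in this order (a step that is already met when the one before it is completed fails the run):
1. the rotor stands upright over the spindle, threaded onto it but not yet snapped home (horizontal distance between rotor_mid and spindle_seat below 0.006 m and z of rotor_mid in the frame of spindle_seat between 0.035 and 0.065 m and angle between rotor_mid's own z axis and vertical below 0.2 rad), for 0.05 s.
2. the rotor has snapped past the barbs and sits fully home on the boss (horizontal distance between rotor_mid and spindle_seat below 0.004 m and z of rotor_mid in the frame of spindle_seat below 0.0325 m), for 0.2 s.
At the end, for the whole second after the job is handed in: The rotor sits fully home on the boss (within 1.5 mm in height, 4 mm sideways and 4 degrees of tilt), snapped past the barbs, and through the last second the fingers still touch it and press it onto the centrifuge with 5 to 40 N (all of step 2 and z of rotor_mid in the frame of spindle_seat above 0.027 m and angle between rotor_mid's own z axis and vertical below 0.07 rad and contact force between rotor and centrifuge between 5 and 40 N and contact force between the fingers and rotor above 3 N); the arm keeps its last pose, push and grip.
It fails at once if the strip rotor is moved by more than 20 mm (distance of strip_mid from where it was at the start of the episode above 0.02 m).
It fails at once if the tube block, the marker or the timer is moved by more than 20 mm (distance of any of block, pen_red, clock from where it was at the start of the episode above 0.02 m).
It also fails if it takes over 51 s, if anything falls off the work surface, if the arm or the gripper's body presses on something with over 40 N, if the wrist force passes 120 N, or if a joint passes its speed limit or range.

## Working session

There is one attempt and no reset: what is moved stays moved. The work goes in short steps, Python scripts to look and compute and a shell command to move; the robot and the scene stay as the last step left them, time stands still between calls to the robot, and variables do not carry over. Pictures are saved under pics/ and viewed, at most 10 in all, crops included, and the job is handed in when it is done.

```bash
mkdir -p pics; python3 - <<'E'
from cell import ctrl
import cv2,numpy as np
for n in("scene","top"):
    cv2.imwrite(f"pics/{n}0.png",ctrl.snapshot(n)[:,:,::-1]); c=ctrl.camera_info(n); print(n,{k:np.round(v,4).tolist() if not isinstance(v,str) else v for k,v in c.items()})
print(ctrl.observe())
E
```

```text
scene {'camera_matrix': [[511.1144, 0.0, 276.6435], [0.0, 511.1144, 203.671], [0.0, 0.0, 1.0]], 'extrinsics': [[-0.9381, -0.3463, 0.0067, 469.319], [0.2929, -0.7828, 0.549, -164.5157], [-0.1849, 0.517, 0.8358, -1787.8602], [0.0, 0.0, 0.0, 1.0]]}
top {'camera_matrix': [[421.934, 0.0, 278.8619], [0.0, 421.934, 207.9284], [0.0, 0.0, 1.0]], 'extrinsics': [[0.0299, -0.9994, 0.0189, 40.6377], [0.9824, 0.0328, 0.1838, -467.9897], [-0.1843, 0.0131, 0.9828, -1541.6303], [0.0, 0.0, 0.0, 1.0]]}
{'time_s': 0.1, 'joint_pos': array([-1.00341112e+00,  2.55663970e-01,  1.07159784e-01, -3.91674311e-04,
       -1.42388090e+00, -2.84605181e-01]), 'joint_velocities': array([-1.07011623e-03, -2.59338743e-03,  4.37158797e-03,  2.51071927e-03,
        2.14802748e-05, -3.70993456e-04]), 'joint_efforts': array([-3.64248830e-03, -3.87601125e+01,  2.38472593e+01,  5.37799940e+00,
       -3.87771288e-03, -1.48395839e-05]), 'eef_pos': array([ 153.39599263, -527.73488358,  230.51368723]), 'orientation': array([ 3.13995903e+00, -7.43125851e-05, -2.85887021e+00]), 'force': array([-0.22146373, -0.49691048,  0.34982303]), 'moment': array([-0.05292465, -0.03822303, -0.04470339]), 'grasp_force': 0.0, 'grip_width': 1.00048130755658}
```

View pics/top0.png

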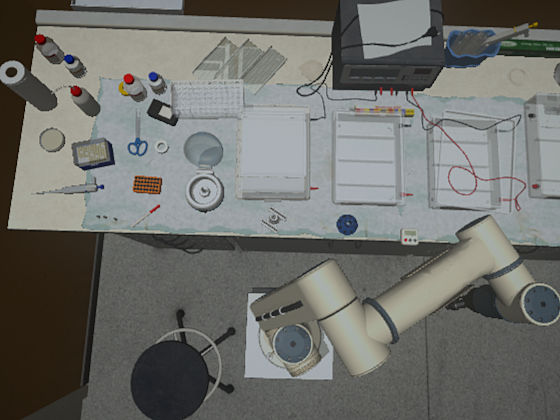

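View pics/scene0.png

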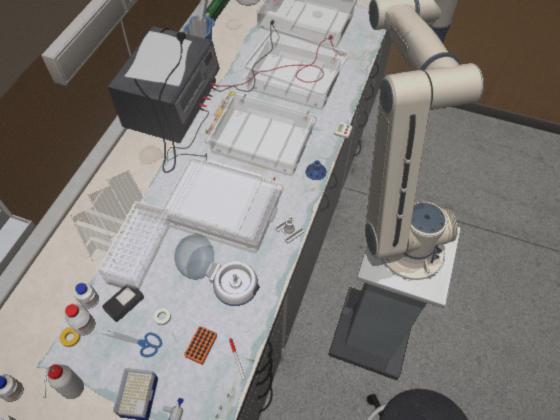

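The top view shows the blue rotor at about (347,224), the centrifuge at (205,191) and the strip rotor at (273,218). In the scene view they are at (316,170), (235,282) and (289,229). I'll enlarge the rotor and spindle in both views.

```bash
cat > h.py <<'E'
import numpy as np,cv2
from scipy.optimize import least_squares
from cell import ctrl
def proj(n,p):
    c=ctrl.camera_info(n);E=np.array(c["extrinsics"]);q=E[:3,:3]@np.array(p,float)+E[:3,3]
    q=np.array(c["camera_matrix"])@[q[0],-q[1],-q[2]];return q[:2]/q[2]
def tri(obs,z=None):  # obs {cam:(u,v)}
    f=lambda x:np.concatenate([proj(n,[x[0],x[1],x[2] if z is None else z])-o for n,o in obs.items()])
    r=least_squares(f,[400,0,50] if z is None else [400,0]);return np.round(r.x,1),np.round(r.fun,2)
def crops(name,spec,s=8,w=24):
    im={n:ctrl.snapshot(n)[:,:,::-1] for n in{k[0] for k in spec}}
    t=[cv2.resize(im[n][v-w:v+w,u-w:u+w],None,fx=s,fy=s,interpolation=cv2.INTER_CUBIC) for n,u,v in spec]
    for a in t:
        for k in range(0,2*w,8): cv2.putText(a,str(k-w),(k*s,8),0,.3,(0,255,255),1);cv2.putText(a,str(k-w),(0,k*s+4),0,.3,(0,255,255),1)
    rows=[np.hstack(t[i:i+2]) for i in range(0,len(t),2)]
    cv2.imwrite(name,np.vstack(rows))
E
python3 - <<'E'
from h import *
crops("pics/c1.png",[("top",347,224),("top",205,191),("scene",316,170),("scene",235,282)],6,24)
E
```

```text
(no output)
```

View pics/c1.png

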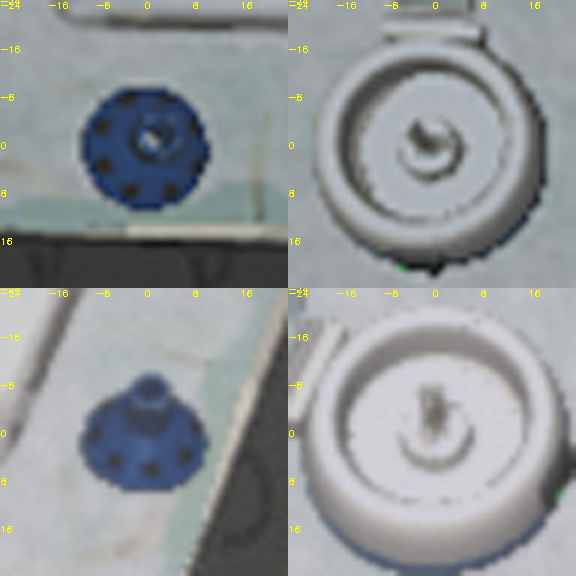

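```bash
python3 - <<'E'
from h import *
P=lambda c,x,y:np.array([c[0]+(x+.5)/6-24.5,c[1]+(y+.5)/6-24.5])
T1,T2,S1,S2=(347,224),(205,191),(316,170),(235,282)
print("hubtop",tri({"top":P(T1,155,138),"scene":P(S1,151,98)},62),tri({"top":P(T1,155,138),"scene":P(S1,151,98)}))
print("hub top-only",tri({"top":P(T1,155,138)},62),"scene-only",tri({"scene":P(S1,151,98)},62))
print("cone top",tri({"top":P(T1,145,148)},3),"scene",tri({"scene":P(S1,144,153)},3))
print("boss top",tri({"top":P(T2,143,147)},42),"scene",tri({"scene":P(S2,148,146)},42))
print("tip",tri({"scene":P(S2,144,100)},95))
# rotor silhouette fit with blue mask
c=lambda x,y:np.array([[x+r*np.cos(a),y+r*np.sin(a),z] for r,z in((41,0),(41,4),(13.5,28),(13.5,62)) for a in np.linspace(0,6.283,60)])
for n in("top","scene"):
    im=ctrl.snapshot(n).astype(int);m=((im[...,2]-im[...,0])>25)
    u,v=T1 if n=="top" else S1
    k=np.zeros(m.shape,bool);k[v-25:v+25,u-25:u+25]=1;ys,xs=np.nonzero(m&k)
    def f(p):
        h=cv2.convexHull(np.array([proj(n,q) for q in c(*p)],np.float32));M=cv2.moments(h);return [M["m10"]/M["m00"]-HX,M["m01"]/M["m00"]-HY]
    M=cv2.moments(cv2.convexHull(np.c_[xs,ys].astype(np.float32)));HX,HY=M["m10"]/M["m00"],M["m01"]/M["m00"]
    print(n,"silh",len(xs),np.round(least_squares(f,[500,-150],diff_step=1e-3).x,1))
# spindle mapping: where axis pts should be
    print(proj(n,[0,0,0]))
E
```

```text
hubtop (array([ 416.9, -206.1]), array([ 0.81, -0.12, -0.18,  1.03])) (array([ 414.9, -200.6,   75.3]), array([ 0.  , -0.16,  0.16,  0.06]))
hub top-only (array([ 416.4, -203.1]), array([ 0., -0.])) scene-only (array([ 417.8, -210.9]), array([0., 0.]))
cone top (array([ 419. , -207.3]), array([-0.,  0.])) scene (array([ 418.4, -212.1]), array([0., 0.]))
boss top (array([521.9, 338.1]), array([0., 0.])) scene (array([519.2, 340.7]), array([-0., -0.]))
tip (array([519.1, 338.2]), array([-0.,  0.]))Traceback (most recent call last):
  File "<stdin>", line 18, in <module>
    return func(*args, **kwargs)
    result = trf(vector_fun.fun, vector_fun.jac, x0, f0, J0, lb, ub, ftol, xtol,
                 gtol, max_nfev, x_scale, loss_function, tr_solver,
                 tr_options.copy(), verbose, callback=callback_wrapped)
    return trf_no_bounds(
        fun, jac, x0, f0, J0, ftol, xtol, gtol, max_nfev, x_scale,
        loss_function, tr_solver, tr_options, verbose, callback=callback)
    f_new = fun(x_new)
    self._update_fun()
    ~~~~~~~~~~~~~~~~^^
    self.f = self.fun_wrapped(xp_copy(self.x))
             ~~~~~~~~~~~~~~~~^^^^^^^^^^^^^^^^^
    return np.atleast_1d(self.fun(x))
                         ~~~~~~~~^^^
    return self.f(x, *self.args, **self.kwargs)
           ~~~~~~^^^^^^^^^^^^^^^^^^^^^^^^^^^^^^
  File "<stdin>", line 16, in f
  File "h.py", line 5, in proj
    c=ctrl.camera_info(n);E=np.array(c["extrinsics"]);q=E[:3,:3]@np.array(p,float)+E[:3,3]
ValueError: time passes only in moves, steps and waits
```

```bash
cat >> h.py <<'E'
from scipy.spatial.transform import Rotation as Rn
def go(x,y,z,yaw=None):
    o=ctrl.observe();R=Rn.from_euler("xyz",o["orientation"])
    print("t",round(o["time_s"],2),"pos",np.round(o["eef_pos"],1),"rpy",np.round(o["orientation"],3),"F",np.round(o["force"],1),"w",round(o["grip_width"],3))
    print("shift",np.round(R.inv().apply(np.array([x,y,z])-o["eef_pos"]),1))
    if yaw is not None: print("rotvec",np.round((R.inv()*Rn.from_euler("xyz",[np.pi,0,yaw])).as_rotvec(),3))
E
python3 -m inch '[[0,0,0,-0.043,0.029,0.015,0.0854],[0,0,0,-0.043,0.029,0.015,0.0854],[0,0,0,-0.043,0.029,0.015,0.0854],[0,0,0,-0.043,0.029,0.015,0.0854],[0,0,0,-0.043,0.029,0.015,0.0854],[0,0,0,-0.043,0.029,0.015,0.0854],[0,0,0,-0.043,0.029,0.015,0.0854],[0,0,0,-0.043,0.029,0.015,0.0854]]' 20
python3 - <<'E'
from h import *
go(417.5,-207,100,-3.1416)
E
```

```text
time_s: 1.25
eef_pos: [420.0, -207.9, 111.0]
orientation: [-3.141, 0.0, -2.859]
force: [1.2, -0.7, -0.2]
grip_width: 1.003
grasp_force: 0.0
t 1.25 pos [ 420.  -207.9  111. ] rpy [-3.141  0.    -2.859] F [ 1.2 -0.7 -0.2] w 1.003
shift [ 2.2  1.6 11. ]
rotvec [-0.     0.     0.283]
```

```bash
python3 -m inch '[[0,0,0,0.002,0.0015,0.02,0.0854],[0,0,0,0,0,0.025,0.0854],[0,0,0,0,0,0.02,0.06],[0,0,0,0,0,0.011,0.05],[0,0,0,0,0,0,0.03],[0,0,0,0,0,0,0.02],[0,0,0,0,0,0,0.02],[0,0,0,0,0,0,0.02]]' 20
python3 - <<'E'
from h import *
go(417.5,-207,33)
crops("pics/c2.png",[("top",347,224),("scene",316,165)],8,24)
E
```

```text
time_s: 2.25
eef_pos: [417.0, -208.5, 35.7]
orientation: [-3.141, 0.001, -2.859]
force: [-0.6, -0.5, -0.4]
grip_width: 0.317
grasp_force: 21.7
t 2.25 pos [ 417.  -208.5   35.7] rpy [-3.141e+00  1.000e-03 -2.859e+00] F [-0.6 -0.5 -0.4] w 0.317
shift [-0.9  1.3  2.7]
```

View pics/c2.png

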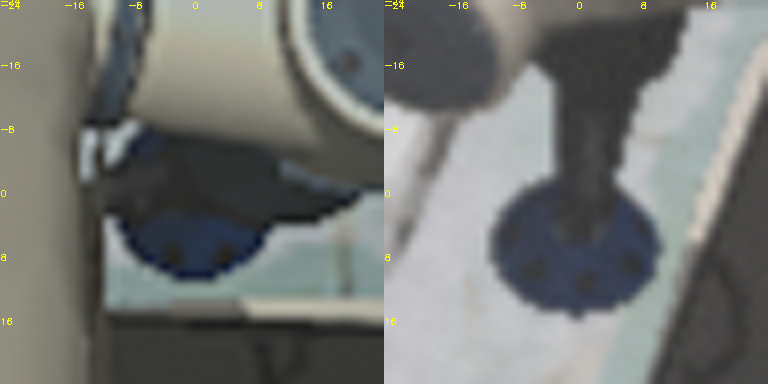

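The rotor is gripped, with the opening at 27 mm, and the scene view shows it standing upright with the cone at about (316,170). To centre it on the other axis too, I'll open slightly, turn 90° and grip again.

```bash
python3 -c "
from h import *;print(ctrl.observe()['joint_pos'])"
python3 -m inch '[[0,0,0,0,0,0,0.05],[0,0,0,0,0,0,0.05],[0,0,0.185,0,0,0,0.05],[0,0,0.185,0,0,0,0.05],[0,0,0.185,0,0,0,0.05],[0,0,0.185,0,0,0,0.05],[0,0,0.185,0,0,0,0.05],[0,0,0.185,0,0,0,0.05]]' 20
python3 -m inch '[[0,0,0.185,0,0,0,0.05],[0,0,0.185,0,0,0,0.05],[0,0,0.09,0,0,0,0.05],[0,0,0,0,0,0.003,0.02],[0,0,0,0,0,0,0.02],[0,0,0,0,0,0,0.02],[0,0,0,0,0,0,0.02],[0,0,0,0,0,0,0.02]]' 60
python3 - <<'E'
from h import *
go(417.5,-207,33)
print(ctrl.observe()["joint_pos"])
E
```

```text
[-1.26165949e-01  2.52698408e-01 -4.35955955e-01  5.01479518e-05
 -8.81530454e-01 -1.16182881e+00]
time_s: 3.35
eef_pos: [416.8, -208.5, 35.3]
orientation: [3.142, 0.0, 2.308]
force: [-1.2, 0.4, -0.4]
grip_width: 0.587
grasp_force: 0.0
time_s: 4.35
eef_pos: [416.7, -208.5, 32.2]
orientation: [-3.142, -0.0, 1.855]
force: [0.8, 0.3, 0.8]
grip_width: 0.311
grasp_force: 58.9
t 4.35 pos [ 416.7 -208.5   32.2] rpy [-3.142 -0.     1.855] F [0.8 0.3 0.8] w 0.311
shift [ 1.2  1.2 -0.8]
[-1.26136530e-01  2.57217242e-01 -4.40237987e-01 -6.13227357e-05
 -8.73433469e-01 -2.73162098e+00]
```

```bash

python3 -m inch '[[0,0,0,0,0,-0.006,0.02],[0,0,-0.185,0,0,-0.018,0.02],[0,0,-0.185,0,0,-0.018,0.02],[0,0,-0.185,0,0,-0.018,0.02],[0,0,-0.185,0,0,-0.018,0.02],[0,0,-0.185,0,0,-0.018,0.02],[0,0,-0.185,0,0,-0.018,0.02],[0,0,-0.185,0,0,-0.018,0.02]]' 100
python3 -m inch '[[0,0,-0.185,0,0,0,0.02],[0,0,-0.09,0,0,0,0.02]]'
python3 - <<'E'
from h import *
go(520.5,338.7,160,-2.859)
E
```

```text
time_s: 5.35
eef_pos: [416.4, -208.4, 165.1]
orientation: [3.141, -0.0, -3.128]
force: [0.6, 0.2, -0.8]
grip_width: 0.299
grasp_force: 98.2
time_s: 5.6
eef_pos: [416.5, -208.4, 164.7]
orientation: [3.141, 0.0, -2.855]
force: [-0.7, 0.3, -0.9]
grip_width: 0.298
grasp_force: 98.3
t 5.6 pos [ 416.5 -208.4  164.7] rpy [ 3.141  0.    -2.855] F [-0.7  0.3 -0.9] w 0.298
shift [-254.5  495.3    4.9]
rotvec [0.    0.    0.004]
```

```bash

python3 -m inch '[[0,0,0,-0.012,0.0234,0,0.02],[0,0,0,-0.02,0.039,0,0.02],[0,0,0,-0.023,0.045,0,0.02],[0,0,0,-0.023,0.045,0,0.02],[0,0,0,-0.023,0.045,0,0.02],[0,0,0,-0.023,0.045,0,0.02],[0,0,0,-0.023,0.045,0,0.02],[0,0,0,-0.023,0.045,0,0.02]]'
python3 -m inch '[[0,0,0,-0.023,0.045,0,0.02],[0,0,0,-0.023,0.045,0,0.02],[0,0,0,-0.02,0.039,0,0.02],[0,0,0,-0.012,0.0234,0,0.02],[0,0,0,-0.0065,0.0105,0.002,0.02],[0,0,0,0,0,0,0.02],[0,0,0,0,0,0,0.02]]'
python3 - <<'E'
from h import *
go(520.5,338.7,140)
print(ctrl.observe()["joint_pos"])
for n in("top","scene"): print(n,proj(n,[520,339,95]),proj(n,[520,339,150]))
crops("pics/c3.png",[("top",205,191),("scene",235,270)],8,32)
E
```

```text
time_s: 6.6
eef_pos: [487.1, 159.7, 164.7]
orientation: [-3.142, 0.0, -2.858]
force: [-0.1, 1.0, 0.4]
grip_width: 0.297
grasp_force: 98.4
time_s: 7.48
eef_pos: [522.9, 337.1, 162.5]
orientation: [-3.141, -0.0, -2.86]
force: [0.1, -0.5, -0.5]
grip_width: 0.3
grasp_force: 98.4
t 7.47 pos [522.9 337.1 162.5] rpy [-3.141 -0.    -2.86 ] F [ 0.1 -0.5 -0.5] w 0.3
shift [ 1.8  2.2 22.5]
[ 8.23532773e-01  4.23922334e-01  1.76345997e-01  6.62048578e-05
 -1.32354768e+00 -2.11228707e+00]
top [201.90350294 188.34539117] [199.39836097 184.76250559]
scene [234.21529349 274.38114851] [233.10281245 266.68674533]
```

View pics/c3.png

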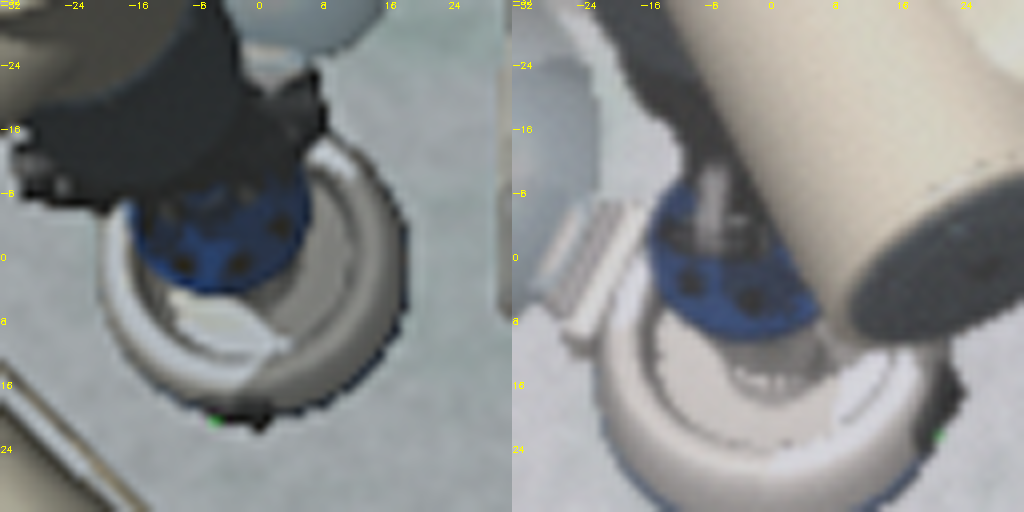

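The top view shows the rotor held over the bowl, with its lower rim at about (205,195) and the bowl around (207,195). In the scene view it is at about (235,270) and upright. Next I'll work out each camera's local bias from the held rotor, whose TCP is known, and overlay circles on the first pictures to refine the spindle.

```bash
cat > fit.py <<'E'
from h import *
o=ctrl.observe();tx,ty,tz=o["eef_pos"]
A=np.linspace(0,2*np.pi,200)
circ=lambda x,y,z,r:[[x+r*np.cos(a),y+r*np.sin(a),z] for a in A]
B={}
for n,(u,v) in {"top":(205,185),"scene":(235,265)}.items():
    cv2.imwrite(f"pics/{n}_held.png",(im:=ctrl.snapshot(n))[:,:,::-1]);im=im.astype(int)
    m=(im[...,2]-im[...,0]>30)&(im[...,2]>60);k=np.zeros_like(m);k[v-28:v+30,u-28:u+30]=1;m&=k
    cols=np.nonzero(m.sum(0)>3)[0];low=np.array([np.nonzero(m[:,c])[0].max()+.5 for c in cols])
    c0=cols.mean(); sel=slice(4,-4); cols,low=cols[sel],low[sel]
    def f(p):
        q=np.array([proj(n,c) for c in circ(p[0],p[1],tz-32.2,41)])
        h=cv2.convexHull(q.astype(np.float32))[:,0]; b=h[h[:,1]>=h[:,1].mean()-2]; b=b[np.argsort(b[:,0])]
        return np.interp(cols,b[:,0],b[:,1])-low
    r=least_squares(f,[tx,ty],diff_step=2e-3,loss="soft_l1")
    B[n]=proj(n,[*r.x,tz-32])-proj(n,[tx,ty,tz-32]); print(n,len(cols),"bias mm",np.round(r.x-[tx,ty],1),"px",np.round(B[n],2),"rms",np.round(np.std(r.fun),2))
t=[];s=10
for n,(u,v) in {"top":(205,191),"scene":(235,280)}.items():
    a=cv2.resize(cv2.imread(f"pics/{n}0.png")[v-20:v+20,u-20:u+20],None,fx=s,fy=s,interpolation=cv2.INTER_CUBIC)
    for z,r in((42,18),(64,50),(95,2)):
        q=(np.array([proj(n,c) for c in circ(520,338,z,r)])+B[n]-[u-20,v-20]+.5)*s
        cv2.polylines(a,[np.round(q).astype(int)],True,(0,0,255),1)
    t.append(a)
cv2.imwrite("pics/c4.png",np.hstack(t))
E
python3 fit.py
```

```text
Traceback (most recent call last):
  File "fit.py", line 15, in <module>
    r=least_squares(f,[tx,ty],diff_step=2e-3,loss="soft_l1")
  File "fit.py", line 12, in f
    q=np.array([proj(n,c) for c in circ(p[0],p[1],tz-32.2,41)])
                ~~~~^^^^^
  File "h.py", line 5, in proj
    c=ctrl.camera_info(n);E=np.array(c["extrinsics"]);q=E[:3,:3]@np.array(p,float)+E[:3,3]
ValueError: time passes only in moves, steps and waits
```

The camera calibration call is limited in number, so I'll cache it.

```bash
sed -i 's/^def proj/import functools\nCI=functools.lru_cache(None)(lambda n:ctrl.camera_info(n))\ndef proj/; s/c=ctrl.camera_info(n)/c=CI(n)/' h.py; python3 fit.py
```

```text
top 5 bias mm [5.3 6.2] px [-1.63 -1.5 ] rms 0.35
scene 4 bias mm [-3.1 -2.2] px [ 1.18 -0.28] rms 0.23
```

View pics/c4.png

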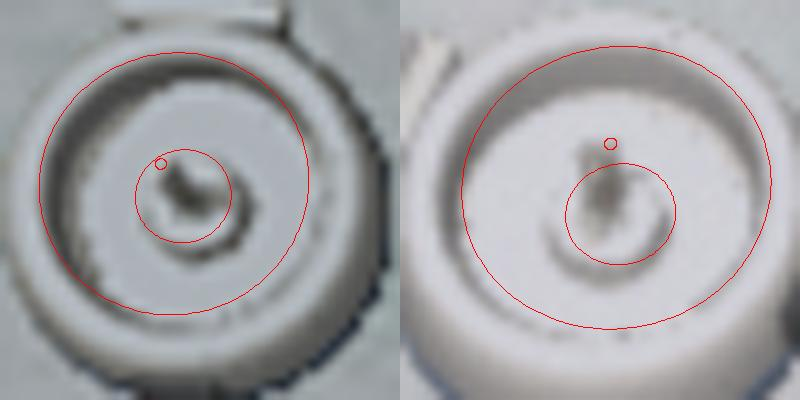

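```bash
sed -i 's/m=(im.*>60);k=/m=(im[...,2]-im[...,0]>25);k=/; s/cols=np.nonzero(m.sum(0)>3)/print(m.sum());m=cv2.morphologyEx(m.astype(np.uint8),cv2.MORPH_OPEN,np.ones((3,3)))>0;cols=np.nonzero(m.sum(0)>3)/' fit.py
sed -i 's/b=h\[h.*-2\];/b=h[h[:,1]>=h[:,1].mean()-1];/' fit.py
python3 - <<'E'
import re
s=open('fit.py').read()
s=s.replace("low=np.array(","print('cols',cols.min(),cols.max());low=np.array(")
open('fit.py','w').write(s)
E
python3 fit.py; python3 -c "
import cv2,numpy as np
im=cv2.imread('pics/top_held.png').astype(int);print(im[190,186:216].tolist())"
```

```text
129
cols 197 207
top 3 bias mm [10.  24.2] px [-6.6  -2.96] rms 0.52
131
cols 221 233
scene 4 bias mm [ 3.  -2.2] px [-0.61 -0.88] rms 0.24
[[174, 171, 167], [194, 188, 181], [156, 157, 156], [90, 94, 93], [90, 58, 41], [77, 49, 35], [56, 44, 37], [59, 46, 38], [58, 46, 40], [65, 49, 41], [85, 56, 41], [86, 56, 39], [100, 63, 41], [105, 65, 41], [111, 66, 42], [89, 57, 40], [65, 49, 41], [57, 47, 41], [65, 49, 40], [73, 52, 41], [74, 54, 42], [73, 52, 40], [75, 51, 38], [61, 44, 34], [82, 82, 80], [118, 123, 122], [127, 130, 129], [123, 127, 126], [122, 126, 125], [123, 125, 125]]
```

```bash
sed -i 's/>25);k=/>13)\&(im[...,0]<70);k=/; s/slice(4,-4)/slice(2,-2)/' fit.py; python3 fit.py
```

```text
215
cols 190 211
top 18 bias mm [5.5 3.1] px [-0.76 -1.53] rms 1.59
156
cols 221 239
scene 14 bias mm [-4.2 -3.7] px [ 1.71 -0.58] rms 0.71
```

View pics/c4.png

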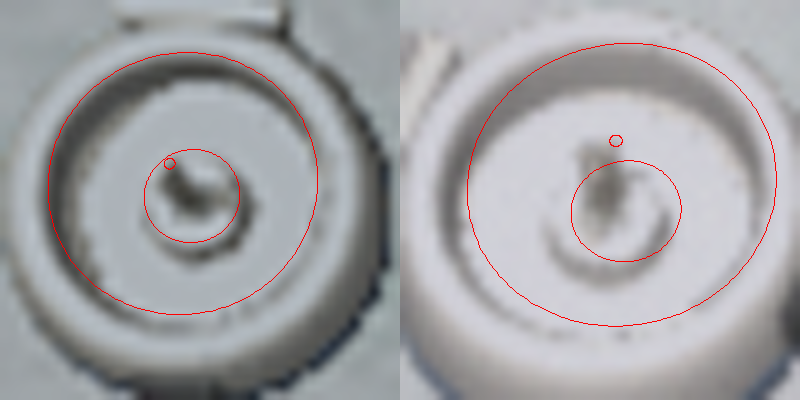

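```bash
python3 - <<'E'
from h import *
A=np.linspace(0,6.283,400)
for n in("top","scene"):
    for x,y,z,r in((522.9,337.1,130.3,41),(522.9,337.1,134,41),(520,338,64,50),(520,338,42,18)):
        q=np.array([proj(n,[x+r*np.cos(a),y+r*np.sin(a),z]) for a in A]);print(n,z,"u",np.round([q[:,0].min(),q[:,0].max()],1),"v",np.round([q[:,1].min(),q[:,1].max()],1))
E
```

```text
top 130.3 u [189.4 212.4] v [174.2 196.5]
top 134 u [189.2 212.3] v [173.9 196.3]
top 64 u [190. 217.] v [177.2 203.4]
top 42 u [199.6 209.2] v [186.9 196.2]
scene 130.3 u [219.8 246. ] v [257.  280.7]
scene 134 u [219.7 245.9] v [256.5 280.2]
scene 64 u [219.5 250.4] v [264.4 292.6]
scene 42 u [229.8 240.8] v [276.1 286.2]
```

Both estimates put the spindle at about (519,338), good to a few mm, and the bore mouth tolerates about 5 mm. I'll descend over the tip, watching the force, then compare the rotor and bowl at nearly the same height.

```bash
python3 -c "
from h import *;go(519,337.7,119)"
python3 -m inch '[[0,0,0,0.002,0.0,0.01,0.02],[0,0,0,0.0015,0.001,0.01,0.02],[0,0,0,0,0.0006,0.008,0.02],[0,0,0,0,0,0.006,0.02],[0,0,0,0,0,0.005,0.02],[0,0,0,0,0,0.004,0.02],[0,0,0,0,0,0,0.02]]'
python3 - <<'E'
from h import *
go(519,337.7,119)
tx,ty,tz=ctrl.observe()["eef_pos"];A=np.linspace(0,6.283,200);t=[]
for n,(u,v) in {"top":(205,191),"scene":(235,280)}.items():
    im=ctrl.snapshot(n)[:,:,::-1];cv2.imwrite(f"pics/{n}_low.png",im);s=10
    a=cv2.resize(im[v-20:v+20,u-20:u+20],None,fx=s,fy=s,interpolation=cv2.INTER_CUBIC)
    for x,y,z,r in((tx,ty,tz-32,41),(tx,ty,64,50)):
        q=(np.array([proj(n,[x+r*np.cos(b),y+r*np.sin(b),z]) for b in A])-[u-20,v-20]+.5)*s
        cv2.polylines(a,[np.round(q).astype(int)],True,(0,0,255),1)
    t.append(a)
cv2.imwrite("pics/c5.png",np.hstack(t))
E
```

```text
t 7.92 pos [523.  338.  162.4] rpy [ 3.142  0.    -2.859] F [-0.3 -0.1 -1.8] w 0.3
shift [ 3.9  0.8 43.4]
time_s: 8.8
eef_pos: [519.1, 338.6, 119.0]
orientation: [-3.141, -0.0, -2.859]
force: [-0.2, 0.2, -0.7]
grip_width: 0.297
grasp_force: 98.4
t 8.8 pos [519.1 338.6 119. ] rpy [-3.141 -0.    -2.859] F [-0.2  0.2 -0.7] w 0.297
shift [ 0.3 -0.9  0. ]
```

View pics/c5.png

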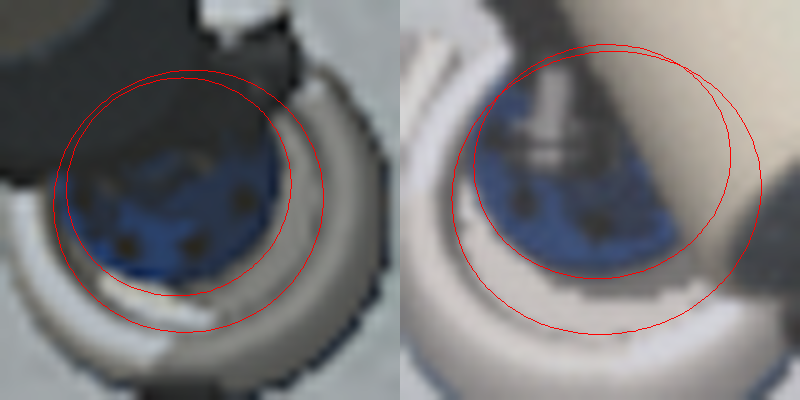

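The top view has the rotor rim at about (202,188), roughly 1 px left of and above the prediction; the scene view shows under 1 px. Correcting for this, the spindle is about 2 mm nearer in x. I'll shift and descend in small steps, using lateral force to centre.

```bash

python3 -m inch '[[0,0,0,0.002,-0.0005,0.002,0.02],[0,0,0,0,0,0.002,0.02],[0,0,0,0,0,0,0.02]]'
python3 -m inch '[[0,0,0,0,0,0.002,0.02],[0,0,0,0,0,0.002,0.02],[0,0,0,0,0,0,0.02]]'
python3 -c "
from h import *;go(519,337.7,119);print(ctrl.observe()['moment'])"
```

```text
time_s: 9.28
eef_pos: [517.3, 337.6, 115.1]
orientation: [-3.142, -0.0, -2.859]
force: [-0.8, -0.1, -1.4]
grip_width: 0.295
grasp_force: 98.4
time_s: 9.65
eef_pos: [517.8, 337.8, 111.2]
orientation: [3.142, 0.001, -2.859]
force: [3.4, -0.3, -1.4]
grip_width: 0.298
grasp_force: 98.4
t 9.65 pos [517.8 337.8 111.2] rpy [ 3.142e+00  1.000e-03 -2.859e+00] F [ 3.4 -0.3 -1.4] w 0.298
shift [-1.1 -0.4 -7.8]
[ 0.04990997 -1.01660104 -0.00825337]
```

A lateral force of +3.4 N in x says the spindle lies farther in +x, so I'll correct that way.

```bash

python3 -m inch '[[0,0,0,-0.0015,-0.0004,0,0.02],[0,0,0,0,0,0,0.02]]'
python3 -m inch '[[0,0,0,0,0,0.002,0.02],[0,0,0,0,0,0.002,0.02],[0,0,0,0,0,0,0.02]]'
python3 -m inch '[[0,0,0,0,0,0.002,0.02],[0,0,0,0,0,0.002,0.02],[0,0,0,0,0,0,0.02]]'
```

```text
time_s: 9.9
eef_pos: [518.5, 337.6, 111.0]
orientation: [-3.141, -0.001, -2.859]
force: [0.0, 0.4, -1.8]
grip_width: 0.3
grasp_force: 98.4
time_s: 10.28
eef_pos: [518.7, 337.6, 107.0]
orientation: [-3.141, -0.001, -2.859]
force: [-0.0, 0.8, -0.2]
grip_width: 0.297
grasp_force: 98.4
time_s: 10.65
eef_pos: [518.8, 337.6, 103.0]
orientation: [-3.141, -0.0, -2.859]
force: [-0.0, -0.8, -0.6]
grip_width: 0.3
grasp_force: 98.4
```

```bash

python3 -m inch '[[0,0,0,0,0,0.003,0.02],[0,0,0,0,0,0.003,0.02],[0,0,0,0,0,0.003,0.02],[0,0,0,0,0,0.003,0.02],[0,0,0,0,0,0.003,0.02],[0,0,0,0,0,0,0.02]]'
python3 -m inch '[[0,0,0,0,0,0.002,0.02],[0,0,0,0,0,0.002,0.02],[0,0,0,0,0,0,0.02]]'
```

```text
time_s: 11.4
eef_pos: [518.8, 337.6, 87.9]
orientation: [-3.141, -0.001, -2.859]
force: [0.1, -0.3, -1.8]
grip_width: 0.295
grasp_force: 98.4
time_s: 11.78
eef_pos: [519.5, 337.9, 84.5]
orientation: [3.141, 0.001, -2.859]
force: [1.6, 0.1, -0.2]
grip_width: 0.301
grasp_force: 98.4
```

```bash

python3 -m inch '[[0,0,0,-0.0008,-0.0002,0.001,0.02],[0,0,0,0,0,0.001,0.02],[0,0,0,0,0,0,0.02]]' 120
python3 -m inch '[[0,0,0,0,0,0.001,0.02],[0,0,0,0,0,0.001,0.02],[0,0,0,0,0,0,0.02]]'
```

```text
time_s: 12.15
eef_pos: [520.2, 338.0, 83.5]
orientation: [3.141, 0.002, -2.858]
force: [-0.6, 0.5, 6.1]
grip_width: 0.292
grasp_force: 118.3
time_s: 12.52
eef_pos: [520.4, 338.1, 82.7]
orientation: [3.141, 0.003, -2.858]
force: [-2.8, -0.9, 10.8]
grip_width: 0.287
grasp_force: 119.0
```

```bash

python3 -m inch '[[0,0,0,0,0,0.001,0.02],[0,0,0,0,0,0,0.02]]'
python3 -m inch '[[0,0,0,0,0,0.001,0.02],[0,0,0,0,0,0,0.02]]'
```

```text
time_s: 12.78
eef_pos: [520.5, 338.1, 82.0]
orientation: [3.141, 0.003, -2.858]
force: [-3.0, -1.0, 13.0]
grip_width: 0.291
grasp_force: 119.2
time_s: 13.02
eef_pos: [520.5, 338.1, 81.2]
orientation: [3.141, 0.003, -2.858]
force: [-3.2, -0.5, 12.1]
grip_width: 0.293
grasp_force: 119.3
```

```bash

python3 -m inch '[[0,0,0,0.0005,0,0.001,0.02],[0,0,0,0,0,0.001,0.02],[0,0,0,0,0,0,0.02]]'
python3 -m inch '[[0,0,0,0,0,0.001,0.02],[0,0,0,0,0,0.001,0.02],[0,0,0,0,0,0,0.02]]'
```

```text
time_s: 13.4
eef_pos: [518.8, 337.6, 75.8]
orientation: [3.141, -0.001, -2.859]
force: [-0.1, 0.2, -1.3]
grip_width: 0.295
grasp_force: 117.9
time_s: 13.78
eef_pos: [518.8, 337.3, 74.6]
orientation: [-3.141, -0.001, -2.859]
force: [-3.2, -1.4, 5.9]
grip_width: 0.291
grasp_force: 118.8
```

It snapped through (the force dropped), and the rotor has now met the boss near z 74.6. I'll press harder.

```bash

python3 -m inch '[[0,0,0,0,0,0.001,0.02],[0,0,0,0,0,0,0.02]]'
python3 -m inch '[[0,0,0,0,0,0.0005,0.02],[0,0,0,0,0,0,0.02],[0,0,0,0,0,0,0.02]]'
```

```text
time_s: 14.02
eef_pos: [518.9, 337.3, 74.6]
orientation: [-3.141, -0.0, -2.858]
force: [-6.1, -2.0, 10.8]
grip_width: 0.301
grasp_force: 119.4
time_s: 14.4
eef_pos: [518.9, 337.4, 74.6]
orientation: [-3.141, 0.0, -2.858]
force: [-6.2, -2.1, 12.4]
grip_width: 0.295
grasp_force: 119.5
```

```bash

python3 -m inch '[[0,0,0,0,0,0,0.02],[0,0,0,0,0,0,0.02],[0,0,0,0,0,0,0.02]]'
python3 -c "
from h import *;go(519,337.5,74);print(ctrl.finish_job())"
```

```text
time_s: 14.78
eef_pos: [518.9, 337.3, 74.6]
orientation: [-3.141, 0.0, -2.858]
force: [-6.6, -2.6, 11.6]
grip_width: 0.293
grasp_force: 119.5
t 14.78 pos [518.9 337.3  74.6] rpy [-3.141  0.    -2.858] F [-6.6 -2.6 11.6] w 0.293
shift [-0.1  0.1  0.6]
the job is handed in; nothing more can be done
None
```

The blue rotor snapped past the barbs and came to a hard stop within 0.5 mm of the expected home height; I handed in at 14.8 s while still gripping it and pressing down with about 12 N, but no verdict came back, I took no closing picture, and one camera crop (1024 × 512) exceeded the 800 × 600 viewing limit.

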